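Hang the steel clip in the small cabinet

TASK

Hang the standing steel clip on the hook inside the small open cabinet: bring it in through the doorway without touching the cabinet or its door, feel for the hook, and press the clip gently down past the sprung keeper until its bar sits fully home. Let go so that it hangs freely, then push the cabinet door gently shut, leaving the other things on the table as they are.

Things in the scene. Friction and masses are not known exactly. Their poses are not given: they have to be found in the camera images.
- clip: Silver steel hanging clip, 176 mm tall, 0.10-0.14 kg, standing upright; yaw within 0.5 rad of the robot's x. Origin: centre of its underside; z up, -x its front, y its width. Foot 30 (x) x 44 (y) mm up to z 44 mm. Above it an eye open along x: 12 mm wide between two posts 16 mm wide, z 44 to 85, closed at its top by a round bar. Hang it with its front facing the way the cabinet's front faces.
- clip_bar (a point): Centre of the clip's round bar: 10 mm diameter, 44 mm long along the clip's y, 90 mm above the clip's underside. This bar must rest on the hook.
- clip_tab (a point): Grip point on the clip's flat tab, 165 mm above the underside, at clip x -2 mm. The tab is 14 mm wide (y), 6 mm thick (x -5 to +1 mm, flush with the bar's front) and rises from the bar to z 176 mm. Grip it here across its thickness, so that the hand stays above the cabinet roof (the roof top is then 30 to 40 mm below this point with the clip seated).
- cabinet: Fixed white plastic cabinet, 96 (x) x 110 (y) x 145 mm tall, open in front (-x). Origin: centre of its underside. Walls, floor, roof 5 mm. The roof has a slot 60 mm wide (y +-30 mm) from the front edge back to x +34 mm: the clip's tab passes along it and the hook is seen through it. The clip may not touch cabinet or door (2 N at most); the hand presses on them with less than 20 N.
- doorway (a point): Centre of the doorway in the cabinet's front plane (cabinet x -48 mm, z 106 mm). The doorway is 84 mm wide (y +-42 mm), from the floor up, and continues into the roof slot: there is no lintel.
- hook_mount: Plate on the cabinet's inner back wall (face at x +31 mm) that carries the hook; axes as the cabinet. Origin: NOMINAL centre of the seated clip bar (cabinet x +7, z 106 mm). The hook is clamped in slots: it really sits up to 11.5 mm left or right (y) and up to 5 mm higher or lower. That is not measured: feel for it, or look from above. Never load the hook with over 15 N.
- tip_nominal (a point): Top of the hook's upturned tip if the hook were at nominal: x -10, z +9.5 mm from the nominal seat. Hook of 7 mm square bar; the arm runs along x to the back plate, its top at z -5, underside -12 mm. Bring the bar in about 24 mm above the nominal seat so that the tip passes through the eye (2.5 mm free each side). If a post meets the tip, bar near x -14 mm, back off and shift sideways.
- keeper_nominal (a point): Nose of the sprung keeper, 14 mm wide, if the hook were at nominal: x +2, z +9 mm from the seat; its steep ramp rises back to x +12, z +24. It slides back 9 mm (spring 2 N at rest plus 0.5 N/mm) and springs out over the bar. Stop with the bar at x 0 to +3 mm, then lower: about 2 to 6 N to pass the keeper, then a hard stop on the arm, which is the seat.
- door (a joint): Door angle in rad: 0 shut, 1.57 square to the front; starts at 1.4 to 1.85, limit 1.95. It opens towards -x. Grey plastic leaf 104 mm wide, 6 mm thick, top at 144 mm height, outer face 6 mm before the hinge axis. It stays where it is left (0.06 N m). Push it near the top edge, 70 to 95 mm from the hinge; a knob (18 mm, 16 mm long) stands on it lower down at 50 mm height.
- hinge (a point): Top of the door's upright hinge axis, at the cabinet's front left: cabinet x -48, y +53, z 144 mm. Shut, the leaf runs from here towards the cabinet's -y.
- cup: Clay-coloured ceramic cup, 72 mm across, 85 mm tall, origin at the centre of its underside. Leave alone.
- tray_low: Lower yellow tray, 160 x 120 x 30 mm, origin at the centre of its underside. Leave alone.
- tray_top: Upper yellow tray, the same, stacked on the lower one, with two wax crayons in it. Leave alone.
- crayon0: Brown wax crayon, 81 mm, lying in the upper tray; origin at its underside. Leave alone.
- crayon1: Green wax crayon, 81 mm, lying in the upper tray; origin at its underside. Leave alone.
Not all that is in view belongs to the job. Several things have the shape of the clip; the one meant has the colours described above. Leave any turquoise look-alike of the cabinet alone.

How it is judged:
On the way, in this order (a step that is already met when the one before it is completed fails the run):
1. the clip is lifted off the table by the hand (height (world z) of clip above 0.02 m and contact force between clip and the fingers above 1 N), for 0.2 s.
2. the clip hangs on the hook, its bar home below the keeper, and is let go, the door still open (z of clip_bar in the frame of hook_mount between -0.0075 and 0.0065 m and x of clip_bar in the frame of hook_mount between -0.0075 and 0.012 m and angle between clip's own z axis and vertical below 0.2 rad and contact force between clip and hook_mount above 0.4 N and contact force between clip and the fingers below 0.1 N and value of joint door above 0.5 rad), for 0.2 s.
At the end, for the whole second after the job is handed in: The clip hangs at rest on the hook with its bar home under the keeper (bar centre within 7.5 mm below and 6.5 mm above the nominal seat height, 7.5 mm before to 12 mm behind it), within 0.2 rad of upright, carried by the hook and free of the cabinet; the door is shut to within 0.06 rad (z of clip_bar in the frame of hook_mount between -0.0075 and 0.0065 m and x of clip_bar in the frame of hook_mount between -0.0075 and 0.012 m and angle between clip's own z axis and vertical below 0.2 rad and contact force between clip and hook_mount above 0.4 N and contact force between clip and cabinet below 0.1 N and linear speed of clip below 0.05 m/s and value of joint door below 0.06 rad); the robot touches nothing.
It fails at once if the clip touches the cabinet or its door (over 2 N) (contact force between clip and cabinet above 2 N).
It fails at once if the hook is loaded with over 15 N (contact force between clip and hook_mount above 15 N).
It fails at once if the robot presses on the cabinet or door with over 20 N (contact force between any of the fingers, the arm and cabinet above 20 N).
It fails at once if the cup, a tray or a crayon is moved over 30 mm (distance of any of cup, tray_low, tray_top, crayon0, crayon1 from where it was at the start of the episode above 0.03 m).
It also fails if it takes over 72 s, if anything falls off the work surface, if the arm or the gripper's body presses on something with over 40 N, if the wrist force passes 120 N, or if a joint passes its speed limit or range.

ROBOT

A 7-joint arm with a two-finger parallel gripper is mounted at the origin on the work surface. World frame = base frame: x ahead of the robot, y to its left, z up, the work surface at z = 0. Lengths are in m, angles in rad, forces in N, time in s.
With the tool pointing down it reaches from about 0.425 to 0.875 m from the base axis. Payload 9.9 kg.
Tool frame: the origin (TCP) lies at the very end of the fingers, on their centre line; the grasp point (between the pads) lies 19 mm behind it; z points along the fingers, y is the direction in which the jaws open and shut (so a half turn about z gives the same grasp; the last joint's range is limited). The gripper opens to 85 mm and grips with 20 to 120 N. Pads are 22 mm wide; open, the fingers measure 114 mm over their backs; the gripper's body (76 mm by 85 mm) begins 54 mm behind the grasp point. The pads swing forward as they close: fully open they stand 13 mm farther back than shut.
Start: joints at [-1.419, 0.576, 0.025, 1.437, -0.015, 1.129, -0.057], TCP at [0.158, 0.656, 0.231] pointing down, gripper open.
Joint ranges: [-2.76, 2.76], [-0.34, 2.15], [-1.52, 1.57], [0.19, 2.46], [-1.09, 4.23], [0.17, 1.99], [-2.82, 2.82]. Speed limits (rad/s): [2.22, 2.22, 3.01, 3.01, 3.14, 3.14, 3.14].

INTERFACE

Orientations are given as a unit quaternion [w, x, y, z].
In Python, from cell import ctrl gives the robot as it stands. The module is installed in compiled form; this text tells all that it offers. Calls block until the motion is done:
- ctrl.move_pose(position, orientation): joint-space move of the TCP to a pose.
- ctrl.servo_line(position, rot=None, velocity=0.15): straight line of the TCP; rot=None keeps the orientation; velocity is the mean speed in m/s.
- ctrl.move_joints(angles): joint-space move.
- ctrl.let_go() and ctrl.clamp(force=None): open the fingers fully, or close them until they stop; force is the grip in N (None keeps the last).
- ctrl.hold(seconds).
- ctrl.solve_ik(position, orientation): joint angles nearest the present ones, or None.
- ctrl.observe(): the state.
- ctrl.grab_frame(name): name is "scene" or "side" or "wrist"; returns the picture (400x640x3 uint8, red, green, blue); there is no depth.
- ctrl.calibration(name): a dict with "K" (3x3 intrinsics, pixels), "position" and "orientation" of the camera in the world; the wrist camera has in their place "mount" (4x4, takes a point from camera to tool coordinates, whose origin is the TCP and whose axes are the flange's). Camera axes: x right, y down, z forward; pixel columns grow to the right and rows downward; lengths in m; the calibration is good to about 2 mm. A picture is of the moment at which its call begins: read the wrist's pose just before it. calibration takes no time and is no camera call.
A pose or a line that the arm cannot do raises ctrl.Unreachable and nothing moves.
- ctrl.hand_in(): hands the job in, once; it reports no verdict.
The state is a dict: "clock": time; "joints": joint angles; "qvel": joint speeds; "joint_torque": joint torques, N m; "ee_pos": TCP position; "orientation": TCP orientation; "wrist_force": force on the tool from outside, world axes, zero at the start; "wrist_torque": the same for the moment, N m; "opening": finger opening in m.
Only numpy, scipy, OpenCV 4.12 (cv2) and the standard library are available. Lean on these libraries where they do the work, as an engineer would, in place of code of your own. Each camera call takes 0.05 s, during which the arm holds its last target.

## Working session

There is one attempt and no reset: what is moved stays moved. The work goes in short steps, each a Python script; the robot and the scene stay as the last script left them, time stands still between calls to the robot, and variables do not carry over. Pictures are saved under pics/ and viewed, and the job is handed in when it is done.

```bash
mkdir -p pics; cat > h.py <<'E'
import numpy as np, cv2
from cell import ctrl
from scipy.spatial.transform import Rotation as R
def q2R(q): return R.from_quat([q[1],q[2],q[3],q[0]]).as_matrix()
def R2q(M):
    x=R.from_matrix(M).as_quat(); return [x[3],x[0],x[1],x[2]]
def save(name,fn,crop=None,scale=1):
    im=ctrl.grab_frame(name); cv2.imwrite('pics/full_'+fn,im[:,:,::-1]); return im
def cam(name,st=None):
    c=ctrl.calibration(name);K=np.array(c['K'])
    if name=='wrist':
        M=np.array(c['mount']); T=np.eye(4);T[:3,:3]=q2R(st['orientation']);T[:3,3]=st['ee_pos'];W=T@M
        return K,W[:3,:3],W[:3,3]
    return K,q2R(c['orientation']),np.array(c['position'])
def pz(cm,u,v,z):
    K,Rm,p=cm; d=Rm@np.linalg.solve(K,[u,v,1]); return p+d*(z-p[2])/d[2]
def proj(cm,P):
    K,Rm,p=cm; x=K@(Rm.T@(np.array(P)-p)); return x[:2]/x[2]
def down(psi): # tool y axis at yaw psi, z down
    y=np.array([np.cos(psi),np.sin(psi),0]);z=np.array([0,0,-1.]);x=np.cross(y,z)
    return R2q(np.array([x,y,z]).T)
E
python3 - <<'E'
from h import *
s=ctrl.observe()
print(s)
for n in('scene','side','wrist'):
    save(n,n+'0.png');print(n,ctrl.calibration(n))
E
```

```text
{'clock': 0.0, 'joints': array([-1.41880492,  0.57652445,  0.0248011 ,  1.43794041, -0.01496172,
        1.12900552, -0.05646704]), 'qvel': array([ 0.00182763,  0.00012141,  0.00078344,  0.00045913, -0.001205  ,
        0.00137884,  0.00156828]), 'joint_torque': array([ 6.90161542e-04, -7.65758085e+01,  2.25102961e+00, -2.85951322e+01,
        1.54508109e-02,  1.30164452e-02,  2.09705678e-05]), 'ee_pos': array([0.15756166, 0.65586721, 0.23043542]), 'orientation': array([-4.98535134e-05,  1.17563614e-01,  9.93064993e-01, -8.45414362e-04]), 'wrist_force': array([ 0.41810064, -0.61291442, -0.73821277]), 'wrist_torque': array([ 0.00802345, -0.02268964,  0.02553166]), 'opening': 0.08533436080927995}
scene {'K': array([[477.76560315,   0.        , 315.70367957],
       [  0.        , 477.76560315, 196.73123748],
       [  0.        ,   0.        ,   1.        ]]), 'position': array([1.5957527 , 0.46086811, 0.93888733]), 'orientation': array([-0.2482336 ,  0.48586018,  0.74187655, -0.38979372])}
side {'K': array([[386.54577218,   0.        , 323.924856  ],
       [  0.        , 386.54577218, 198.32039477],
       [  0.        ,   0.        ,   1.        ]]), 'position': array([-0.01970241, -0.626245  ,  0.67741632]), 'orientation': array([-0.43496752,  0.81868344, -0.32645017,  0.18436639])}
wrist {'K': array([[322.98349322,   0.        , 319.00276135],
       [  0.        , 322.98349322, 202.94594132],
       [  0.        ,   0.        ,   1.        ]]), 'mount': array([[ 1.00614150e-03, -9.60549099e-01, -2.78108641e-01,
         7.08457861e-02],
       [ 9.99999436e-01,  8.72096102e-04,  6.05697850e-04,
        -1.44441667e-04],
       [-3.39265061e-04, -2.78109094e-01,  9.60549435e-01,
        -1.42329090e-01],
       [ 0.00000000e+00,  0.00000000e+00,  0.00000000e+00,
         1.00000000e+00]])}
```

View pics/full_scene0.png

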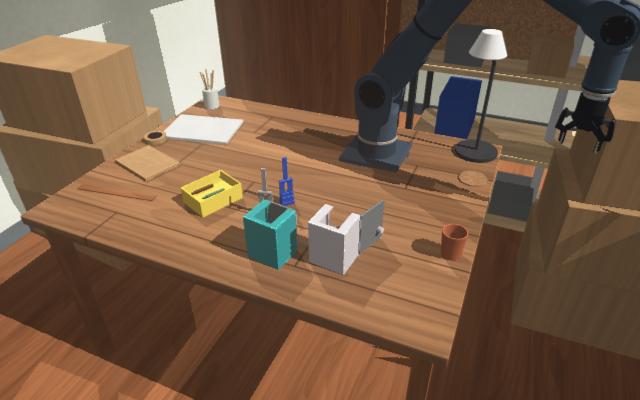

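View pics/full_side0.png

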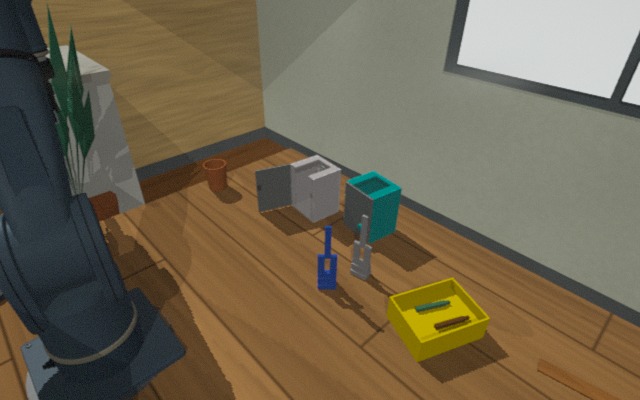

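View pics/full_wrist0.png

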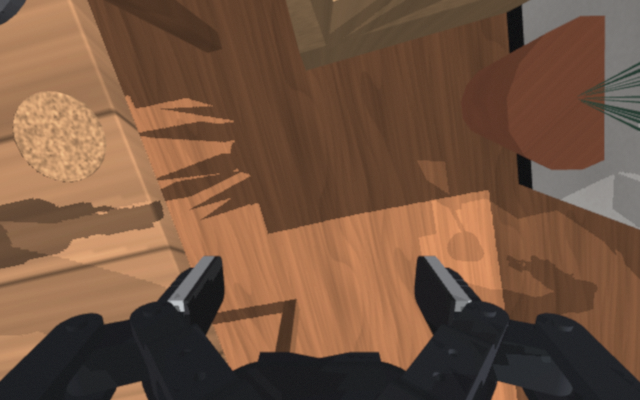

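The scene image shows the silver clip behind the turquoise cabinet, around (265,185), with the white cabinet near (335,240). In the side image the clip is at about (362,250) and the cabinet at about (315,188), door open to the left. Next I'll enlarge both.

```bash
python3 - <<'E'
import cv2
a=cv2.imread('pics/full_side0.png');b=cv2.imread('pics/full_scene0.png')
cv2.imwrite('pics/c1.png',cv2.resize(a[140:300,240:420],None,fx=4,fy=4,interpolation=cv2.INTER_CUBIC)[:600])
cv2.imwrite('pics/c2.png',cv2.resize(b[140:285,235:395],None,fx=4,fy=4,interpolation=cv2.INTER_CUBIC))
E
```

```text
(no output)
```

View pics/c1.png

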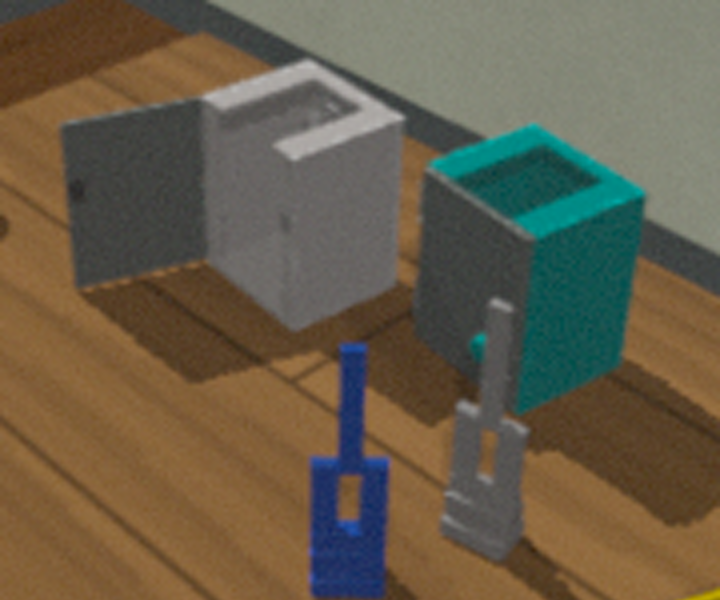

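View pics/c2.png

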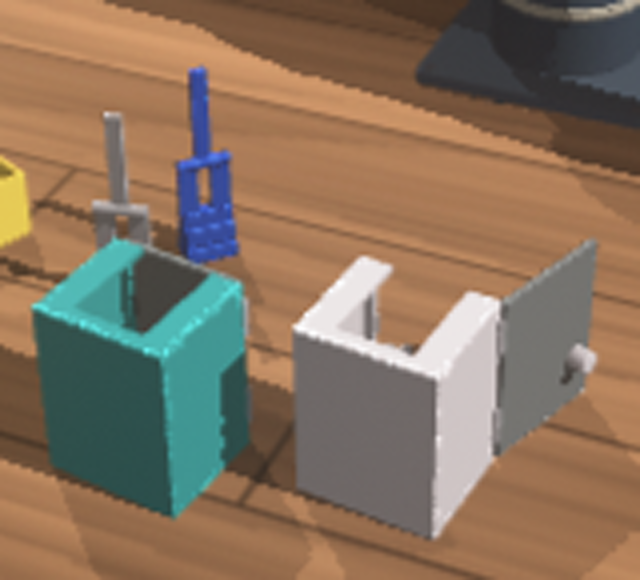

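```bash
python3 - <<'E'
from h import *
sc=cam('scene');sd=cam('side')
print('roof scene',[pz(sc,235+u/4,140+v/4,.145)[:2].round(4) for u,v in((297,328),(437,376),(498,300),(362,258))])
print('roof side',[pz(sd,240+u/4,140+v/4,.145)[:2].round(4) for u,v in((403,118),(312,60),(205,100),(292,160))])
print('clip top',pz(sc,263.25,168.75,.176),pz(sd,365.25,215,.176))
print('clip foot side',[pz(sd,240+u/4,140+v/4,0)[:2].round(4) for u,v in((442,530),(500,560),(522,530))])
print('clip posts top side z.085',[pz(sd,240+u/4,140+v/4,.090)[:2].round(4) for u,v in((456,405),(526,430))])
print('clip posts scene',[pz(sc,235+u/4,140+v/4,.090)[:2].round(4) for u,v in((93,205),(150,208))])
print('door top outer', pz(sd,240+62/4,140+122/4,.144),pz(sc,235+596/4,140+240/4,.144))
print('blue top',pz(sc,235+198/4,140+68/4,.176),'turq',pz(sc,235+240/4,140+280/4,.145))
E
```

```text
roof scene [array([0.676 , 0.0258]), array([0.6864, 0.1308]), array([0.5935, 0.1398]), array([0.5847, 0.0348])]
roof side [array([0.6801, 0.016 ]), array([0.6933, 0.1231]), array([0.5942, 0.1291]), array([0.5837, 0.0263])]
clip top [ 0.52724264 -0.19557154  0.176     ] [ 0.53200408 -0.19968376  0.176     ]
clip foot side [array([ 0.5163, -0.1833]), array([ 0.5232, -0.2244]), array([ 0.5524, -0.217 ])]
clip posts top side z.085 [array([ 0.5272, -0.1776]), array([ 0.5404, -0.2202])]
clip posts scene [array([ 0.5321, -0.2181]), array([ 0.5182, -0.1746])]
door top outer [0.5015516  0.17273418 0.144     ] [0.49751225 0.18005089 0.144     ]
blue top [ 0.43862881 -0.16799712  0.176     ] turq [ 0.64218368 -0.03338347  0.145     ]
```

```bash
python3 - <<'E'
from h import *
ctrl.move_pose([0.637,0.02,0.26],down(-0.1))
s=ctrl.observe();im=save('wrist','w1.png');print(s['clock'],s['ee_pos'],s['joints'].round(2),s['orientation'])
np.save('w1.npy',np.r_[s['ee_pos'],s['orientation']])
E
```

```text
2.9583 [0.63699659 0.02125366 0.25981171] [-0.46  0.56  0.6   1.52 -0.33  1.17  0.11] [-2.64377777e-04  7.40940850e-01  6.71570238e-01  4.87111823e-05]
```

View pics/full_w1.png

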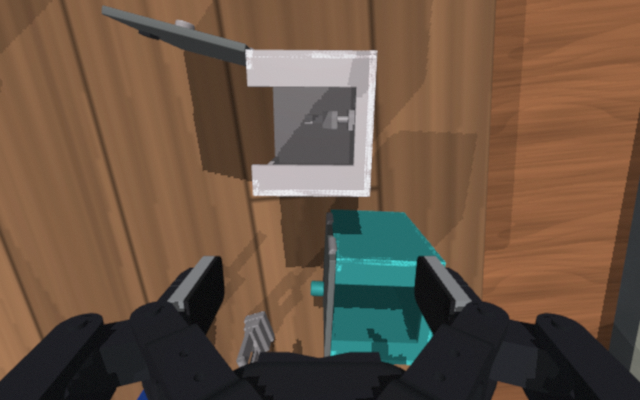

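```bash
python3 - <<'E'
import cv2
a=cv2.imread('pics/full_w1.png')
cv2.imwrite('pics/c3.png',cv2.resize(a[40:205,240:390],None,fx=3.6,fy=3.6,interpolation=cv2.INTER_CUBIC)[:600])
cv2.imwrite('pics/c4.png',cv2.resize(a[80:170,270:370],None,fx=6.5,fy=6.5,interpolation=cv2.INTER_CUBIC)[:600])
E
```

```text
(no output)
```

View pics/c3.png

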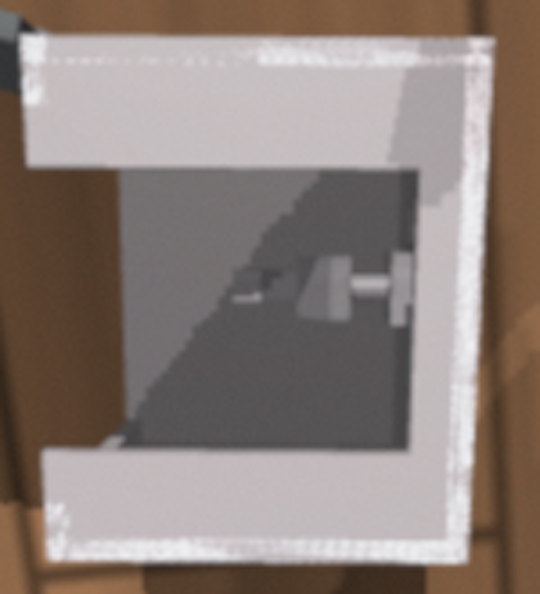

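View pics/c4.png

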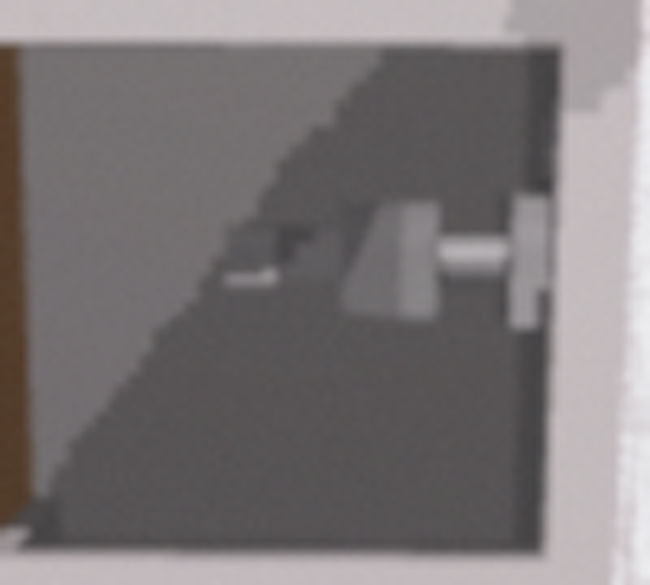

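```bash
python3 - <<'E'
from h import *
a=np.load('w1.npy');st={'ee_pos':a[:3],'orientation':a[3:]};w=cam('wrist',st);print('cam',w[2])
c3=lambda u,v,z:pz(w,240+u/3.6-.4,40+v/3.6-.4,z)
c4=lambda u,v,z:pz(w,270+u/6.5-.4,80+v/6.5-.4,z)
C=[c3(*p,.145)[:2] for p in((22,37),(494,38),(466,562),(47,562))]
ref=np.array([[-48,55],[48,55],[48,-55],[-48,-55]])/1000
A=np.array(C);m=A.mean(0);U,S,V=np.linalg.svd(ref.T@(A-m));Rt=(U@V).T
print('center',m,'yaw',np.arctan2(Rt[1,0],Rt[0,0]),'resid',(A-m-ref@Rt.T).round(4)*1e3)
tc=lambda P:((Rt.T@(P[:2]-m))*1e3).round(1)
print('slot',[tc(c3(*p,.145)) for p in((120,168),(418,168),(128,449),(408,449))])
print('tip',[tc(c4(*p,.1155)) for p in((225,228),(280,228),(225,285),(280,285),(252,272))])
print('keeper',[tc(c4(*p,.130)) for p in((400,200),(438,200),(400,322),(438,322))],tc(c4(475,255,.118)))
print('tipworld',c4(252,252,.1155))
# door edge
print('door',[tc(pz(w,u,v,.144)) for u,v in((103,8),(246,48),(246,60))])
np.save('cab.npy',[*m,np.arctan2(Rt[1,0],Rt[0,0])])
E
```

```text
cam [0.64350425 0.09123876 0.40217105]
center [0.6362098  0.07892978] yaw -0.103131572627736 resid [[ 0.4 -0.3]
 [ 0.   0.1]
 [-0.3  0.4]
 [-0.1 -0.2]]
slot [array([-28.6,  29.8]), array([33.5, 30.2]), array([-28.8, -29.1]), array([ 33.5, -28.7])]
tip [array([-6.5,  9. ]), array([0.7, 9. ]), array([-6.6,  1.7]), array([0.7, 1.7]), array([-3. ,  3.4])]
keeper [array([15.9, 12.7]), array([20.7, 12.7]), array([16.2, -2.1]), array([21. , -2.1])] [26.3  5.8]
tipworld [0.63385264 0.08516324 0.1155    ]
door [array([-147.3,   81.5]), array([-47.5,  56.1]), array([-48. ,  48.1])]
```

```bash
python3 - <<'E'
from h import *
ctrl.move_pose([0.53,-0.255,0.26],down(0.3))
s=ctrl.observe();im=save('wrist','w2.png');print(s['clock'],s['ee_pos'],s['joints'].round(2))
np.save('w2.npy',np.r_[s['ee_pos'],s['orientation']])
a=im[:,:,::-1]
w=cam('wrist',s);u,v=proj(w,[.529,-.2,.13]).astype(int);print(u,v)
u0=max(u-70,0);v0=max(v-60,0);print(u0,v0)
cv2.imwrite('pics/c5.png',cv2.resize(a[v0:v0+120,u0:u0+150],None,fx=5,fy=5,interpolation=cv2.INTER_CUBIC))
E
```

```text
4.1417 [ 0.53094086 -0.25361003  0.25985649] [ 0.03  0.47  0.52  1.64 -0.25  1.1   0.92]
336 133
266 73
```

View pics/full_w2.png

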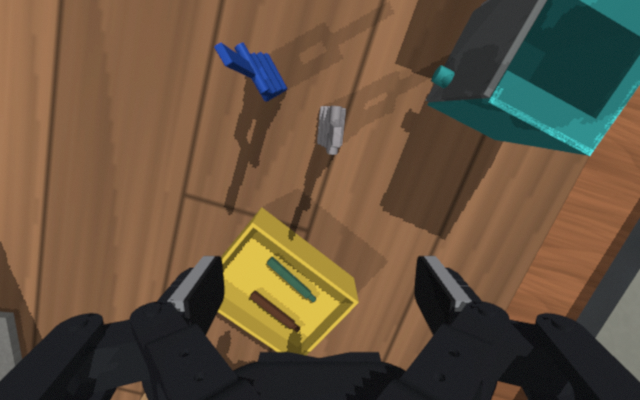

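View pics/c5.png

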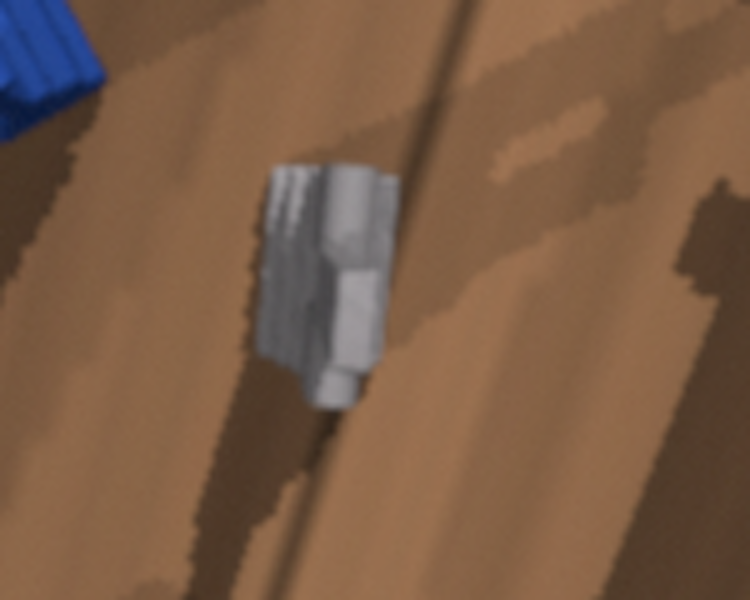

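```bash
python3 - <<'E'
from h import *
from scipy.optimize import least_squares
a=np.load('w2.npy');st={'ee_pos':a[:3],'orientation':a[3:]};w=cam('wrist',st);print(w[2])
px=lambda u,v:np.array([266+u/5-.4,73+v/5-.4])
obs=[((-5,7,176),(341,268)),((1,7,176),(382,268)),((1,-7,176),(377,362)),((-5,-7,176),(331,362)),
((-15,22,0),None)]
obs=[o for o in obs if o[1]]
def P(p,x):
    c,s=np.cos(x[2]),np.sin(x[2]);X,Y,Z=np.array(p)/1e3
    return [x[0]+c*X-s*Y,x[1]+s*X+c*Y,Z]
f=lambda x:np.concatenate([proj(w,P(p,x))-px(*u) for p,u in obs])
r=least_squares(f,[.53,-.2,.3]);print(r.x,r.fun.round(2))
# check predicted others
for p in[(-5,-22,90),(-5,22,90),(0,-22,95),(0,22,95),(5,-22,90),(5,22,90),(-15,22,44),(-15,-22,44),(-15,-22,0),(-15,22,0)]:
    print(p,((proj(w,P(p,r.x))-[266,73]+.4)*5).round())
sc=cam('scene');sd=cam('side')
print('scene top',proj(sc,P((-2,0,176),r.x)),'side',proj(sd,P((-2,0,176),r.x)))
np.save('clip.npy',r.x)
E
```

```text
[ 0.50956288 -0.18650852  0.40223383]
[ 0.52877711 -0.19849954  0.24906471] [-0.34 -1.18  0.24 -0.7  -0.23  1.2   0.34  0.74]
(-5, -22, 90) [310. 397.]
(-5, 22, 90) [324. 158.]
(0, -22, 95) [337. 401.]
(0, 22, 95) [352. 159.]
(5, -22, 90) [361. 399.]
(5, 22, 90) [378. 161.]
(-15, 22, 44) [269. 159.]
(-15, -22, 44) [259. 368.]
(-15, -22, 0) [259. 349.]
(-15, 22, 0) [269. 162.]
scene top [262.33087314 168.45704908] side [363.47156242 215.80115579]
```

```bash
python3 - <<'E'
from h import *
from scipy.optimize import least_squares
a=np.load('w2.npy');st={'ee_pos':a[:3],'orientation':a[3:]};w=cam('wrist',st)
px=lambda u,v:np.array([266+u/5-.4,73+v/5-.4])
obs=[((-5,7,176),(341,268)),((1,7,176),(382,268)),((1,-7,176),(377,362)),((-5,-7,176),(331,362)),
((0,-22,95),(337,408)),((0,22,95),(350,165)),((-15,22,44),(270,166)),((-15,-22,44),(256,353))]
def P(p,x):
    c,s=np.cos(x[2]),np.sin(x[2]);X,Y,Z=np.array(p)/1e3
    return [x[0]+c*X-s*Y,x[1]+s*X+c*Y,Z]
f=lambda x:np.concatenate([proj(w,P(p,x))-px(*u) for p,u in obs])
r=least_squares(f,[.53,-.2,.3],loss='soft_l1');x=r.x;print(x,f(x).round(1))
np.save('clip.npy',x)
g=P((-2,0,165),x);tcp=np.array([g[0],g[1],.165-.019]);q=down(x[2])
ctrl.move_pose([tcp[0],tcp[1],.25],q)
ctrl.servo_line(list(tcp),q,velocity=.1)
s=ctrl.observe();print(tcp,s['clock'],s['ee_pos'],s['wrist_force'])
save('side','s3.png');im=save('wrist','w3.png')
E
```

```text
[ 0.52882378 -0.19885183  0.24518772] [-0.4 -0.7  0.2 -0.2 -0.4  1.7  0.2  1.2 -0.2 -1.   0.5 -0.8 -0.1 -1.1
  0.4  3.3]
[ 0.5268836  -0.19933731  0.146     ] 5.725 [ 0.52721361 -0.19962008  0.14657848] [-0.44142042 -0.16854428 -0.66174109]
```

View pics/full_w3.png

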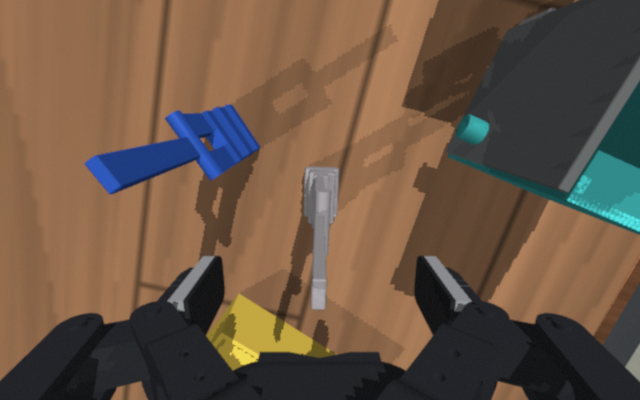

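View pics/full_s3.png

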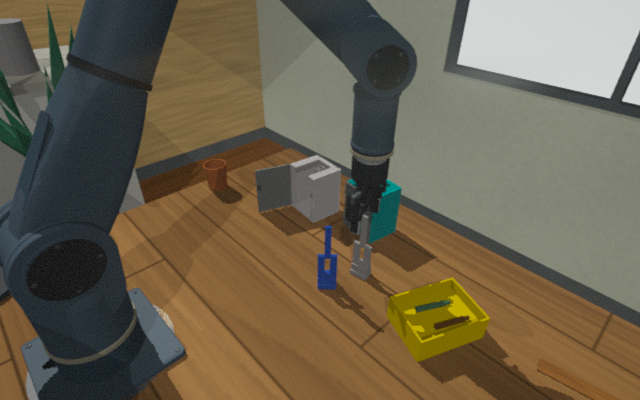

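```bash
python3 - <<'E'
from h import *
ctrl.clamp(60)
s=ctrl.observe();print(s['clock'],s['ee_pos'],s['wrist_force'],s['opening']); 
p=s['ee_pos'].copy();np.save('grasp.npy',p)
ctrl.servo_line([p[0],p[1],p[2]+.10],velocity=.1)
ctrl.hold(.2)
s=ctrl.observe();print(s['clock'],s['ee_pos'],s['wrist_force'],s['wrist_torque'],s['opening'],s['joints'].round(2))
im=save('wrist','w4.png');np.save('w4.npy',np.r_[s['ee_pos'],s['orientation']])
a=im[:,:,::-1];cv2.imwrite('pics/c6.png',cv2.resize(a[130:330,240:400],None,fx=3,fy=3,interpolation=cv2.INTER_CUBIC))
E
```

```text
6.5333 [ 0.52700323 -0.19946693  0.14612361] [-0.02366955 -0.72525882  1.62426697] 0.004679295910867203
7.8833 [ 0.52681019 -0.199399    0.24565029] [ 0.57160079 -0.61987689 -1.29410319] [ 0.00865695 -0.00193806 -0.05590949] 0.004797226705749963 [-0.08  0.44  0.54  1.73 -0.26  1.04  0.79]
```

View pics/c6.png

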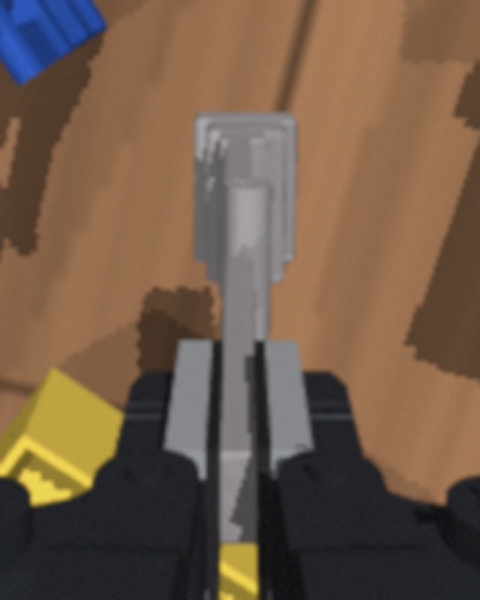

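```bash
python3 - <<'E'
from h import *
from scipy.optimize import least_squares
c=ctrl.calibration('wrist');K=np.array(c['K']);M=np.linalg.inv(np.array(c['mount']))
def pt(p,x):
    X,Y,Z=np.array(p)/1e3
    t=M@np.array([Y+x[0],X+.002+x[1],.1461-Z,1]);t=K@t[:3];return t[:2]/t[2]
for dy in(-.001,0,.001):
    print(dy,[(p,((pt(p,(dy,0))-[240,130])*3+1).round()) for p in((0,22,95),(-5,22,90),(5,22,90),(-15,22,44),(15,22,44),(-15,22,0),(15,22,0),(-5,7,176),(1,7,176),(1,-7,176))])
E
```

```text
-0.001 [((0, 22, 95), array([249., 190.])), ((-5, 22, 90), array([225., 184.])), ((5, 22, 90), array([272., 184.])), ((-15, 22, 44), array([188., 141.])), ((15, 22, 44), array([305., 141.])), ((-15, 22, 0), array([195., 112.])), ((15, 22, 0), array([295., 112.])), ((-5, 7, 176), array([217., 457.])), ((1, 7, 176), array([263., 457.])), ((1, -7, 176), array([262., 550.]))]
0 [((0, 22, 95), array([249., 185.])), ((-5, 22, 90), array([225., 180.])), ((5, 22, 90), array([272., 180.])), ((-15, 22, 44), array([188., 137.])), ((15, 22, 44), array([305., 137.])), ((-15, 22, 0), array([195., 108.])), ((15, 22, 0), array([295., 108.])), ((-5, 7, 176), array([217., 450.])), ((1, 7, 176), array([263., 450.])), ((1, -7, 176), array([262., 543.]))]
0.001 [((0, 22, 95), array([249., 181.])), ((-5, 22, 90), array([225., 175.])), ((5, 22, 90), array([272., 175.])), ((-15, 22, 44), array([188., 133.])), ((15, 22, 44), array([305., 133.])), ((-15, 22, 0), array([195., 105.])), ((15, 22, 0), array([295., 105.])), ((-5, 7, 176), array([217., 443.])), ((1, 7, 176), array([263., 443.])), ((1, -7, 176), array([263., 537.]))]
```

```bash
cat >> h.py <<'E'
cx,cy,cyaw=np.load('cab.npy') if __import__('os').path.exists('cab.npy') else (0,0,0)
Rc=np.array([[np.cos(cyaw),-np.sin(cyaw)],[np.sin(cyaw),np.cos(cyaw)]])
Q=down(cyaw)
ZO=.0561
def tcp_for(bx,by,bz): # bar in SEAT frame x (cab x-7), y cab, z rel seat, mm
    xy=np.array([cx,cy])+Rc@np.array([(bx+7-2)/1e3,by/1e3]); return [xy[0],xy[1],.106+bz/1e3+ZO]
def bar(s):
    l=Rc.T@(s['ee_pos'][:2]-[cx,cy])*1e3
    return np.array([l[0]+2-7,l[1],(s['ee_pos'][2]-ZO-.106)*1e3])
def wf(s,b=0):
    f=s['wrist_force']-b; g=Rc.T@f[:2]; return np.array([g[0],g[1],f[2]])
def go(bx,by,bz,v=.05): ctrl.servo_line(tcp_for(bx,by,bz),Q,velocity=v)
E
python3 - <<'E'
from h import *
t=tcp_for(-115,5.2,24+60);print(t)
ctrl.move_pose(t,Q)
go(-115,5.2,24,.12); ctrl.hold(.4)
s=ctrl.observe();print(s['clock'],bar(s),wf(s),s['wrist_torque'])
go(-60,5.2,24,.1);ctrl.hold(.4)
s=ctrl.observe();print(s['clock'],bar(s),wf(s),s['wrist_torque'])
im=save('wrist','w5.png');save('scene','sc5.png');save('side','s5.png')
E
```

```text
[np.float64(0.5273296050968543), np.float64(0.09542652810868378), 0.24609999999999999]
10.1167 [-114.89653761    5.34118346   24.28878994] [ 0.47216824 -0.38471507 -1.73334867] [ 0.03085097 -0.01544237  0.01908264]
11.2167 [-60.16845768   5.28851401  24.12882032] [-0.1305408  -0.0976812  -1.04561505] [-0.00937942  0.03513007 -0.01772622]
```

View pics/full_w5.png

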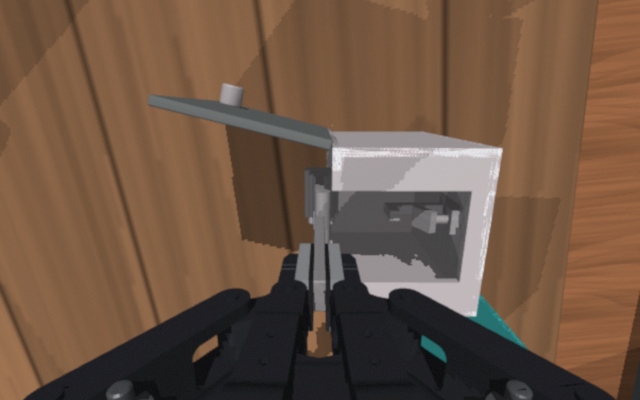

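View pics/full_sc5.png

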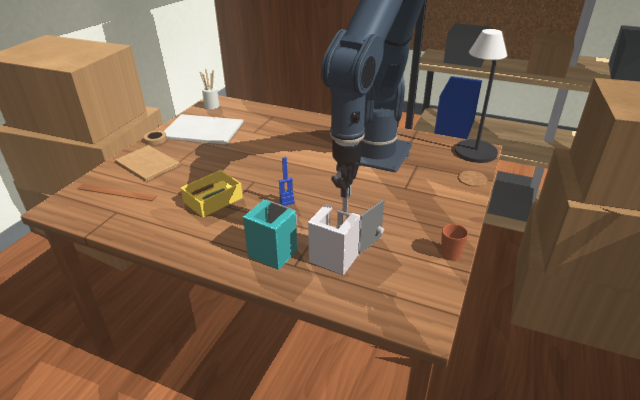

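```bash
cat >> h.py <<'E'
def feel(b=0,n=5):
    F=[]
    for i in range(n): ctrl.hold(.02);s=ctrl.observe();F.append(wf(s,b))
    return s,np.mean(F,0)
E
python3 - <<'E'
from h import *
go(-24,5.2,24,.08);ctrl.hold(.2)
s,f=feel();np.save('bias.npy',f);print(s['clock'],bar(s).round(2),f.round(2))
im=save('wrist','w6.png');s=ctrl.observe();np.save('w6.npy',np.r_[s['ee_pos'],s['orientation']])
cv2.imwrite('pics/c7.png',cv2.resize(im[120:310,290:490,::-1],None,fx=3.1,fy=3.1,interpolation=cv2.INTER_CUBIC))
E
```

```text
12.25 [-24.28   5.3   24.12] [-0.06  0.21 -1.07]
```

View pics/c7.png

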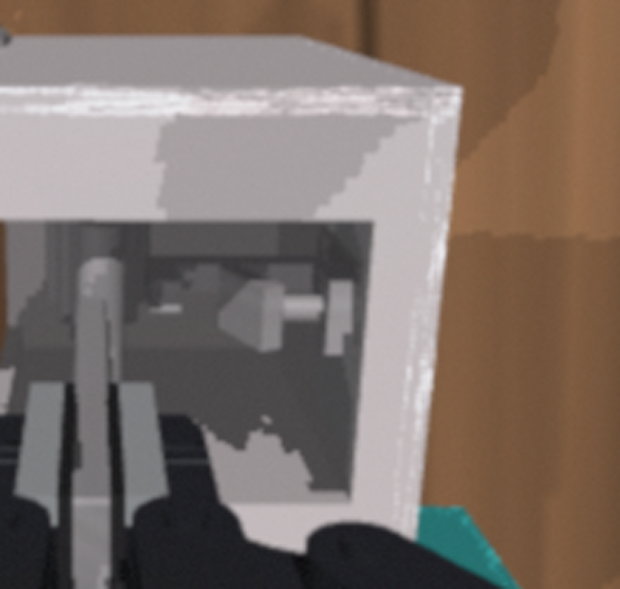

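```bash
python3 - <<'E'
from h import *
from scipy.optimize import least_squares
def W(f):
    a=np.load(f);return cam('wrist',{'ee_pos':a[:3],'orientation':a[3:]})
w1,w6=W('w1.npy'),W('w6.npy')
p6=lambda u,v:np.array([290+u/3.1-.35,120+v/3.1-.35]);p1=lambda u,v:np.array([270+u/6.5-.4,80+v/6.5-.4])
def tri(a,b):
    f=lambda X:np.r_[proj(w1,X)-p1(*a),proj(w6,X)-p6(*b)]
    r=least_squares(f,[.64,.08,.12],x_scale=.01);X=r.x;l=Rc.T@(X[:2]-[cx,cy])*1e3
    print(l.round(1),(X[2]*1e3).round(1),r.fun.round(2))
print('keeper top corners'); tri((400,200),(252,281));tri((438,200),(281,281));tri((438,322),(282,350));tri((400,320),(264,350))
print('tip');tri((280,280),(181,307));tri((225,280),(152,306))
print('plate');tri((548,330),(345,355));tri((548,192),(353,281))
print('roof check (slot back corners)');
a=np.array([270,80]);
tri(((418/3.6+240-270)*6.5,(168/3.6+40-80)*6.5),(373,221));tri(((408/3.6+240-270)*6.5,(449/3.6+40-80)*6.5),(350,501))
E
```

```text
keeper top corners
[15.3 12.4] 125.5 [-1.    0.41  0.8  -0.34]
[20.7 12.7] 127.1 [-0.16  0.07  0.13 -0.06]
[21.1 -2.1] 129.2 [ 0.14 -0.06 -0.11  0.05]
[16.7 -1.6] 130.8 [ 0.72 -0.29 -0.57  0.23]
tip
[0.8 2.4] 114.2 [ 0.15 -0.06 -0.12  0.05]
[-6.   2.5] 114.1 [ 0.69 -0.24 -0.56  0.19]
plate
[34.8 -3.2] 129.2 [-0.24  0.11  0.19 -0.09]
[34.5 13.9] 131.3 [ 0.33 -0.16 -0.26  0.13]
roof check (slot back corners)
[33.6 30.2] 145.5 [ 0.11 -0.06 -0.08  0.04]
[ 33.5 -28.6] 145.8 [ 0.04 -0.02 -0.03  0.01]
```

```bash
python3 - <<'E'
from h import *
b=np.load('bias.npy')
for x in [-19,-16,-14,-12,-10,-7,-4,-1,1.5]:
    go(x,5.2,24,.04); s,f=feel(b,4); print(round(s['clock'],2),x,bar(s).round(2),f.round(2))
    if np.hypot(f[0],f[1])>2.5: print('STOP');break
E
```

```text
12.64 -19 [-18.93   5.16  23.94] [ 0.47 -0.18 -0.4 ]
12.96 -16 [-15.99   5.17  23.95] [-0.07 -0.49  0.03]
13.28 -14 [-13.98   5.17  23.99] [-0.12  0.51 -0.08]
13.59 -12 [-11.95   5.15  23.99] [-0.05 -0.23 -0.24]
13.91 -10 [-9.98  5.18 23.99] [-0.07 -0.74 -0.42]
14.22 -7 [-6.97  5.17 23.95] [-0.01  0.   -0.49]
14.54 -4 [-3.96  5.17 23.94] [ 0.21 -0.3  -0.26]
14.86 -1 [-0.97  5.17 23.95] [-0.2   0.09 -0.04]
15.18 1.5 [ 1.45  5.22 23.94] [-0.64 -0.29 -0.  ]
```

```bash
python3 - <<'E'
from h import *
s,b=feel(0,8);np.save('bias2.npy',b)
z=24
while z>-7:
    z-=2 if z>14 else (1 if z>5.5 else .5)
    go(1.5,5.2,z,.04); s,f=feel(b,3); print(round(s['clock'],2),z,bar(s).round(2),f.round(2))
    if f[2]>7.5 or np.hypot(f[0],f[1])>6: print('STOP');break
im=save('wrist','w7.png');save('side','s7.png')
E
```

```text
15.61 22 [ 1.43  5.25 21.86] [ 0.14  0.1  -0.47]
15.91 20 [ 1.31  5.19 19.84] [-0.63 -0.11 -0.24]
16.21 18 [ 1.3   5.24 17.92] [-1.88 -0.24  1.63]
16.51 16 [ 1.36  5.21 15.9 ] [-2.3   0.18  2.72]
16.81 14 [ 1.33  5.21 13.9 ] [-3.31  0.26  3.72]
17.11 13 [ 1.41  5.22 12.94] [-2.91 -0.33  4.08]
17.41 12 [ 1.29  5.22 11.77] [-2.85 -0.17  3.11]
17.71 11 [ 1.3   5.19 10.76] [-3.37  0.31  1.81]
18.01 10 [1.3  5.19 9.75] [-3.47 -0.25  0.7 ]
18.31 9 [1.38 5.22 8.83] [-2.71 -0.48 -0.01]
18.61 8 [1.41 5.18 7.86] [-3.28 -0.08 -0.97]
18.91 7 [1.41 5.23 6.84] [-3.21 -0.2  -1.35]
19.21 6 [1.48 5.2  5.88] [-2.68 -0.54 -1.21]
19.51 5 [1.51 5.23 4.93] [-2.62  0.11 -1.9 ]
19.81 4.5 [1.53 5.17 4.46] [-2.27 -0.24 -1.91]
20.11 4.0 [1.55 5.18 4.01] [-1.99 -0.27 -1.95]
20.41 3.5 [1.58 5.22 3.5 ] [-1.66 -0.35 -1.33]
20.71 3.0 [1.65 5.2  3.17] [-2.11 -0.06  0.58]
21.01 2.5 [1.59 5.22 2.59] [-1.38  0.2   1.16]
21.31 2.0 [1.52 5.18 1.96] [-1.18 -0.6   1.01]
21.61 1.5 [1.5  5.19 1.44] [-1.52 -0.27  0.56]
21.91 1.0 [1.51 5.21 0.97] [-1.34 -0.3   0.42]
22.21 0.5 [1.58 5.21 0.73] [-2.22 -0.41  4.51]
22.51 0.0 [1.74 5.16 0.63] [-2.94 -0.38  8.19]
STOP
```

```bash
python3 - <<'E'
from h import *
b=np.load('bias2.npy')
go(1.0,5.2,.6,.04);s,f=feel(b,4);print(bar(s).round(2),f.round(2))
ctrl.let_go();ctrl.hold(.3)
s=ctrl.observe();print(s['clock'],bar(s).round(2),wf(s).round(2),s['opening'])
p=s['ee_pos'];im=save('wrist','w8.png')
ctrl.servo_line([p[0],p[1],p[2]+.09],velocity=.1);ctrl.hold(.2)
im=save('wrist','w9.png');im2=save('side','s9.png');im3=save('scene','sc9.png');s=ctrl.observe();np.save('w9.npy',np.r_[s['ee_pos'],s['orientation']])
print(s['clock'],s['wrist_force'])
cv2.imwrite('pics/c8.png',cv2.resize(im[100:300,230:410,::-1],None,fx=2.2,fy=2.2,interpolation=cv2.INTER_CUBIC))
A=cv2.resize(im2[140:240,230:350,::-1],None,fx=3.3,fy=3.3,interpolation=cv2.INTER_CUBIC);B=cv2.resize(im3[180:280,290:410,::-1],None,fx=3.3,fy=3.3,interpolation=cv2.INTER_CUBIC)
cv2.imwrite('pics/c9.png',np.hstack([A,B]))
E
```

```text
[1.36 5.2  0.78] [-1.01 -0.14  4.46]
23.975 [1.  5.2 0.6] [-0.07  0.18 -1.16] 0.08537934182777175
25.425 [-0.12278656  0.30757039 -0.42923591]
```

View pics/full_w9.png

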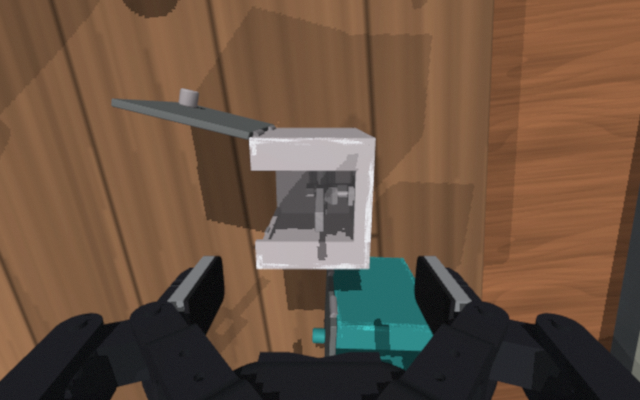

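View pics/c9.png

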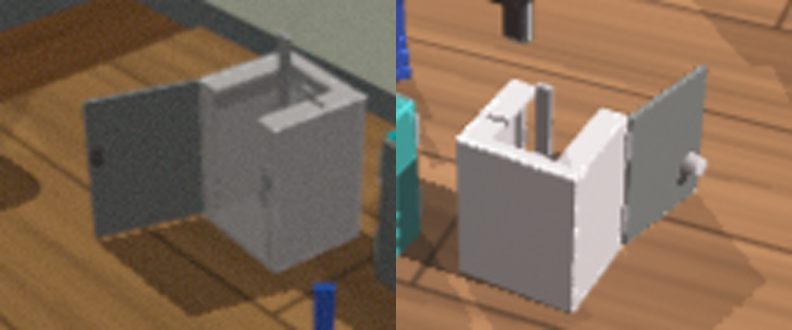

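View pics/full_w8.png

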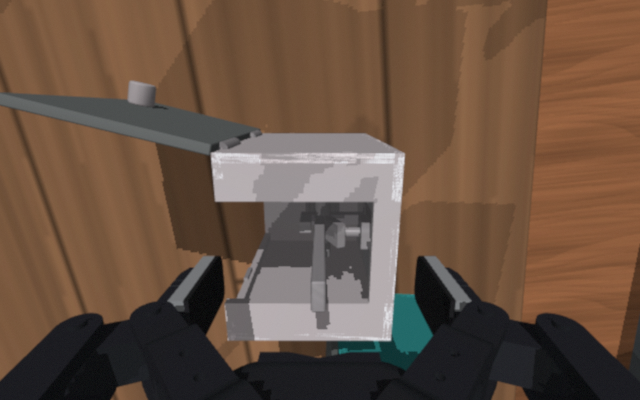

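```bash
cat >> h.py <<'E'
H=np.array([-.048,.053])
def push(th,gap,r=.080,hx=.011,hy=.0145):
    d=np.array([-np.sin(th),-np.cos(th)]);n=np.array([-np.cos(th),np.sin(th)])
    c=H+r*d+(.006+hx*abs(n[0])+hy*abs(n[1])+gap)*n
    return np.array([cx,cy])+Rc@c
E
python3 - <<'E'
from h import *
sc=cam('scene');print('cup',pz(sc,455,230,.085))
s=ctrl.observe()
P0=push(1.85,.03);print(P0, push(0,0))
for a in(np.pi/2,-np.pi/2):
    for P in(push(1.85,.03),push(0,0)):
        print(a,ctrl.solve_ik([*P,.13],down(cyaw+a)))
E
```

```text
cup [0.47835963 0.3867558  0.085     ]
[0.53945993 0.2155821 ] [0.56877555 0.05876492]
1.5707963267948966 [-0.55046121  0.54925475  0.13733674  1.82110916 -0.10200535  0.77803747
  1.10732242]
1.5707963267948966 [-0.2709365   0.53749757  0.13052226  1.84465332 -0.0963181   0.76551179
  1.37856391]
-1.5707963267948966 [-1.00299756  0.7414188   0.94173492  1.83682325 -0.73251503  0.95541285
 -1.40590249]
-1.5707963267948966 [-0.72572168  0.72184532  0.92496956  1.86030893 -0.71658603  0.93300575
 -1.13783282]
```

```bash
python3 - <<'E'
from h import *
q=down(cyaw+np.pi/2)
P0=push(1.85,.03)
ctrl.clamp(20)
ctrl.move_pose([*P0,.26],q)
ctrl.servo_line([*P0,.130],q,velocity=.12);ctrl.hold(.3)
F=[]
for i in range(6): ctrl.hold(.02);F.append(ctrl.observe()['wrist_force'])
b=np.mean(F,0);np.save('b3.npy',b)
s=ctrl.observe();print(s['clock'],s['ee_pos'],b,s['opening'])
im=save('wrist','w10.png');save('side','s10.png')
E
```

```text
28.8417 [0.53952877 0.215641   0.13019728] [ 0.31942244  0.28269831 -0.03319854] 3.803097825530871e-05
```

View pics/full_w10.png

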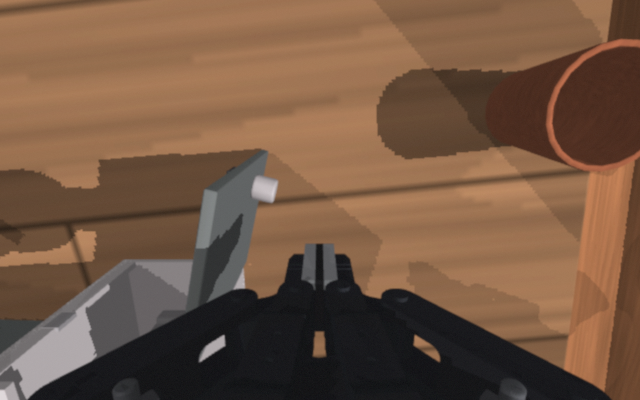

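View pics/full_s10.png

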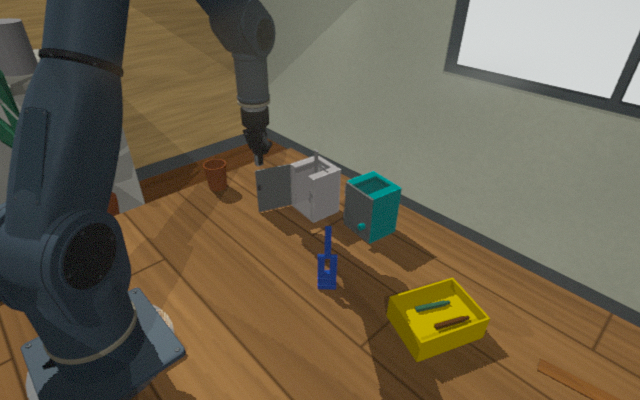

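```bash
python3 - <<'E'
from h import *
q=down(cyaw+np.pi/2);b=np.load('b3.npy')
for th in list(np.arange(1.85,.1,-.1))+[.06,.03,.015]:
    P=push(th,0)
    ctrl.servo_line([*P,.130],q,velocity=.04)
    F=[]
    for i in range(3): F.append(ctrl.observe()['wrist_force']-b);ctrl.hold(.01)
    f=np.mean(F,0);s=ctrl.observe();print(round(s['clock'],2),round(th,3),f.round(2),(np.linalg.norm(s['ee_pos'][:2]-P)*1e3).round(2))
    if np.linalg.norm(f)>5: print('STOP');break
im=save('wrist','w11.png');save('side','s11.png')
E
```

```text
29.87 1.85 [-0.23 -0.69  0.15] 0.35
30.27 1.75 [ 0.44 -0.85  0.22] 0.24
30.67 1.65 [-0.13 -0.49  0.51] 0.34
31.07 1.55 [-0.19 -0.15  0.41] 0.33
31.43 1.45 [-0.1  -0.24  0.52] 0.32
31.78 1.35 [-0.86 -0.28  0.41] 0.39
32.15 1.25 [-0.45 -0.38 -0.21] 0.38
32.52 1.15 [-0.77 -0.63 -0.03] 0.37
32.9 1.05 [-0.53  0.01  0.67] 0.36
33.28 0.95 [-0.12  0.03 -0.1 ] 0.37
33.67 0.85 [ 0.02 -0.44  0.11] 0.35
34.06 0.75 [-0.37 -0.39 -0.1 ] 0.36
34.45 0.65 [-0.28 -0.34 -0.12] 0.34
34.85 0.55 [-0.62 -0.24 -0.41] 0.34
35.25 0.45 [-0.65  0.04  0.24] 0.35
35.65 0.35 [0.03 0.04 0.08] 0.34
36.06 0.25 [ 0.06 -0.27  0.51] 0.29
36.47 0.15 [-0.55 -0.46  0.55] 0.28
36.86 0.06 [-0.43  0.43 -0.18] 0.3
37.13 0.03 [-0.16  0.12  0.26] 0.12
37.41 0.015 [-0.11 -0.94  0.22] 0.1
```

View pics/full_w11.png

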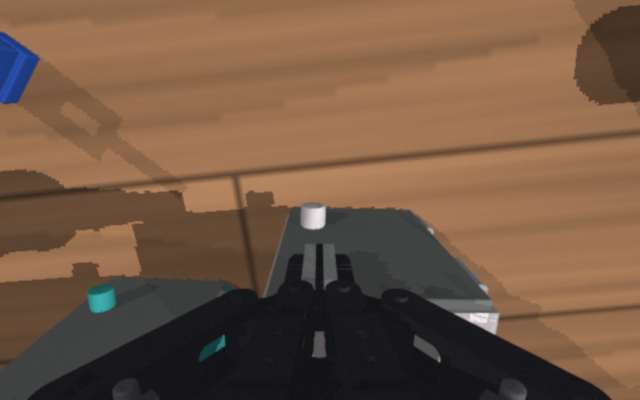

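View pics/full_s11.png

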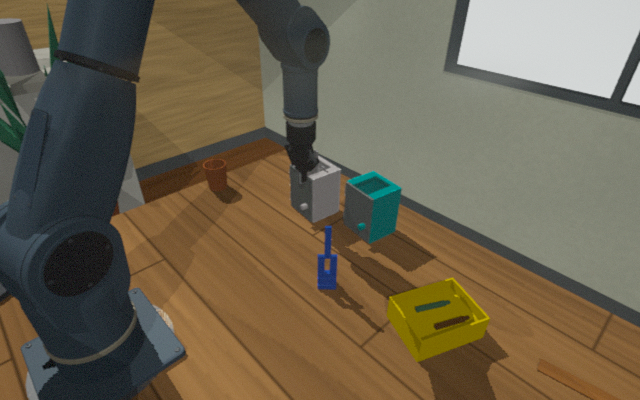

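```bash
python3 - <<'E'
from h import *
q=down(cyaw+np.pi/2);b=np.load('b3.npy')
base=push(0,0);xa=Rc@np.array([1,0])
for g in np.arange(0,12,.7):
    P=base+xa*g/1e3
    ctrl.servo_line([*P,.130],q,velocity=.03)
    F=[]
    for i in range(4): F.append(wf(ctrl.observe(),b));ctrl.hold(.02)
    f=np.mean(F,0);print(round(g,1),f.round(2))
    if f[0]<-4: print('STOP');break
P=base-xa*.05
ctrl.servo_line([*P,.130],q,velocity=.08)
ctrl.servo_line([*P,.26],q,velocity=.15)
ctrl.move_pose([0.637,0.02,0.26],Q);ctrl.hold(.2)
s=ctrl.observe();print(s['clock']);np.save('w12.npy',np.r_[s['ee_pos'],s['orientation']])
im=save('wrist','w12.png');im2=save('side','s12.png')
A=cv2.resize(im[30:210,220:390,::-1],None,fx=2.4,fy=2.4,interpolation=cv2.INTER_CUBIC);B=cv2.resize(im2[140:230,270:350,::-1],None,fx=4.8,fy=4.8,interpolation=cv2.INTER_CUBIC)
cv2.imwrite('pics/c12.png',np.hstack([A,B]))
E
```

```text
0.0 [-0.27 -0.57  0.28]
0.7 [-3.3  -0.84  2.11]
1.4 [-6.1  -0.79  4.42]
STOP
41.6167
```

View pics/c12.png

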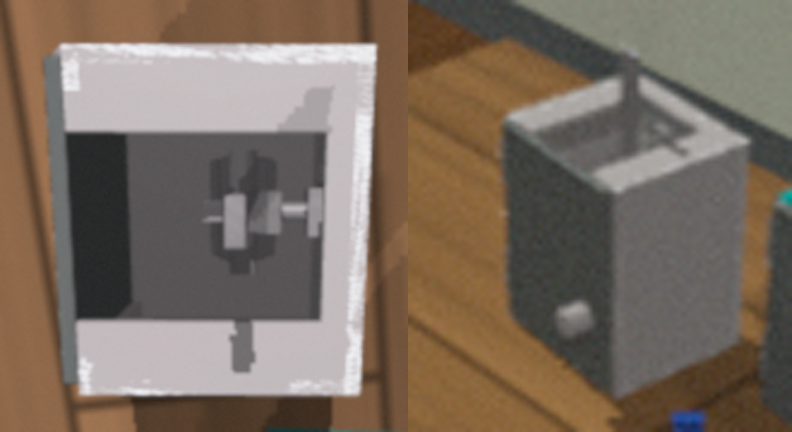

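View pics/full_s12.png

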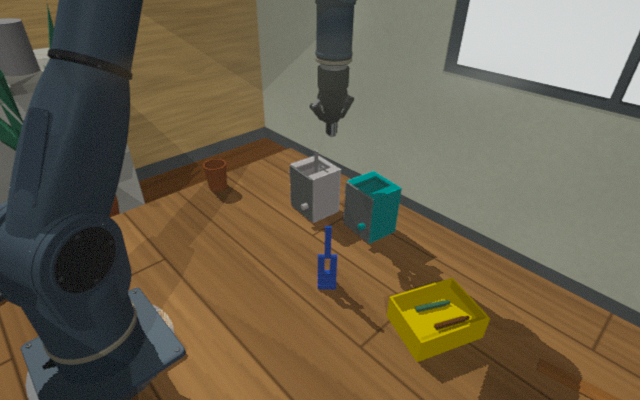

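```bash
python3 - <<'E'
from h import *
ctrl.hand_in();print(ctrl.observe()['clock'])
E
```

```text
the job is handed in; nothing more can be done
the job is handed in; nothing more can be done
```

The clip hangs on the hook with the cabinet door shut, and I handed the job in at about 42 s of the 72 s allowed. The hand-in reports no verdict, so success is judged only from the checks below.

- **Finding the hook:** From above it sat about 5 mm to the left (cabinet +y) and roughly 1.5 mm low.
- **Bringing the clip in:** The eye went over the hook tip at the first try. I felt no contact until the bar met the keeper.
- **Seating:** The keeper gave way at about 4 N, and the bar reached a hard stop 0.6 mm above the nominal seat. The press peaked at about 8 N. That height disagrees with the camera's low estimate by about 2 mm, but it is well within the allowed range.
- **Release:** With the fingers open, the pictures showed the clip hanging upright on its own.
- **Door:** I pushed it shut to a firm stop, at about 7.5 N.
- **Last pictures:** The door lies flush with the cabinet front. The clip is upright and clear of the walls, and the hand is clear of everything. The cup, trays and crayons look unmoved; I compared these by eye and did not measure them.

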